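# Swap two setting rings into their own cradles

### The job

The large and the small setting ring have been put back in each other's cradles. Swap them, so that each ring ends fully home in the half-round cradle of its own size. The rings stay flat on the surface plate: slide them along it, never lift or tip them, and leave the other things standing about where they are.

Things in the scene. Friction and masses are not known exactly. Their poses are not given: they have to be found in the camera images.
- ring_large: large plain steel ring, outside diameter 100 mm, through bore 68 mm, 22 mm high, 0.5 to 0.9 kg, flat and loose on the plate. Origin: centre of its underside, z up its axis. Shut fingers put down into its bore can tow it any way; it trails behind them. Starts in the mouth of the small cradle, too big to enter, its centre about 28 mm in front of that cradle's origin
- ring_small: small plain steel ring, outside diameter 78 mm, through bore 54 mm, 22 mm high, 0.3 to 0.55 kg, flat and loose on the plate. Origin: centre of its underside, z up its axis. Can be towed by its bore like the large ring. Starts lying loosely inside the large cradle
- cradle_large: large aluminium half-round cradle, inner radius 51.5 mm, for the large ring. Fixed; opens to its own -x (towards the robot, yaw up to 0.25 rad); wall 16 mm high, 14 mm thick, 80 degrees each way round from its +x. Origin: centre of the half round, on the plate; its ring is home when centred there (1.5 mm farther along +x touches the back).
- cradle_small: small one, inner radius 40.5 mm, for the small ring. Fixed; opens to its own -x (towards the robot, yaw up to 0.25 rad); wall 16 mm high, 14 mm thick, 80 degrees each way round from its +x. Origin: centre of the half round, on the plate; its ring is home when centred there (1.5 mm farther along +x touches the back). Either may be the left one.
- bushing: flanged bushing 31 mm wide, 22 mm high, standing between the cradles; bystander (the plate on the robot's side of it and of the cradles is free); origin under its centre
- gear: spur gear 51 mm wide, 20 mm high, lying behind and left of the left-hand cradle; bystander; origin under its centre
- loupe: black loupe 42 mm wide, 39 mm high, left of the left-hand cradle; bystander (in front of it, x below 0.51, the plate is free as far as y = 0.27); origin under its centre
- stepped_shaft: steel stepped shaft 34 mm wide, 87 mm high, standing on end right of the right-hand cradle; bystander; origin under its centre

How it is judged:
At the end, for the whole second after the job is handed in: each ring lies flat (within 0.05 rad) and at rest on the plate, its centre within 5 mm of the centre of the cradle of its own size (horizontal distance between ring_large and cradle_large below 0.005 m and height (world z) of each of ring_large, ring_small below 0.003 m and angle between each of ring_large, ring_small's own z axis and vertical below 0.05 rad and linear speed of each of ring_large, ring_small below 0.01 m/s and angular speed of each of ring_large, ring_small below 0.1 rad/s and horizontal distance between ring_small and cradle_small below 0.005 m); the robot touches nothing.
It fails at once if the large ring is lifted (more than 8 mm) or tipped (more than 0.25 rad) (height (world z) of ring_large above 0.008 m or angle between ring_large's own z axis and vertical above 0.25 rad).
It fails at once if the small ring is lifted (more than 8 mm) or tipped (more than 0.25 rad) (height (world z) of ring_small above 0.008 m or angle between ring_small's own z axis and vertical above 0.25 rad).
It fails at once if the bushing, gear, loupe or stepped shaft is moved more than 15 mm or knocked over (distance of any of bushing, gear, loupe, stepped_shaft from where it was at the start of the episode above 0.015 m or angle between any of bushing, gear, loupe, stepped_shaft's own z axis and vertical above 0.5 rad).
It also fails if it takes over 72 s, if anything falls off the work surface, if the arm or the gripper's body presses on something with over 40 N, if the wrist force passes 120 N, or if a joint passes its speed limit or range.

### The arm

A 6-joint arm with a two-finger parallel gripper is mounted at the origin on a cart in front of the work surface, level with it; the furniture and walls round the work are solid. World frame = base frame: x ahead of the robot, y to its left, z up, the work surface at z = 0. Lengths are in m, angles in rad, forces in N, time in s.
With the tool pointing down it reaches from about 0.25 to 0.775 m from the base axis. Payload 4 kg.
Tool frame: the origin (TCP) lies at the very end of the fingers, on their centre line; the grasp point (between the pads) lies 19 mm behind it; z points along the fingers, y is the line along which they close (so a half turn about z gives the same grasp; the last joint's range is limited). The gripper opens to 94 mm and grips with 3 to 60 N. Pads are 16 mm wide; open, the fingers measure 119 mm over their backs; the gripper's body (75 mm by 177 mm) begins 78 mm behind the grasp point.
Start: joints at [1.031, 0.087, 1.371, -0, 1.684, -0.103], TCP at [0.233, 0.498, 0.206] pointing down, gripper open.
Joint ranges: [-3.1, 3.1], [-0.76, 2.03], [0.27, 2.55], [-1.08, 4.22], [0.17, 2.65], [-2.57, 2.57]. Speed limits (rad/s): [2.79, 2.79, 3.14, 3.14, 3.14, 3.14].

### API

Orientations are given as [roll, pitch, yaw] about the fixed x, y, z axes, in that order (R = Rz(yaw) Ry(pitch) Rx(roll)).
In Python, from bench import robot, vision gives the robot as it stands.
- The arm moves only by the shell command python3 -m crank 'ROWS'. ROWS is JSON, a list of rows, each a list of 3 entries, a list of its own where there are three numbers: the closure, from 0 (fully open) to 1 (shut), then the shift along the tool's x, y, z in m, then the turn, a rotation vector about the tool's x, y, z in degrees. A call has 1 to 8 rows; each row shifts and turns the commanded pose from where the row before left it, along the tool's axes as they then stand; what a row does not reach is not made up. A row lasts 1/10 s, in which the tool goes at most 50 mm and 8.59 degrees, less where a joint would pass 70% of its speed; a pose out of reach is approached as far as the arm can. A call with a gripper value outside its range is refused whole. The fingers move at their own pace and stop on an object; the grip force is fixed at half the most. Time passes only in rows, so rows that do not move let the fingers close. It gives the time, the measured TCP pose, the force, the opening and the grip force at its end, in the units of the state.
- robot.get_obs(): the state, without advancing time (a new reading comes with each control period).
- vision.snapshot(name): name is "scene" or "side" or "wrist"; returns a dict with "color" (480x640x3 uint8, red, green, blue), "z_map" (480x640 float32, m along the optical axis (not along the pixel's ray), 0 where there is no reading), "fx", "fy", "cx", "cy" (pixels), "R" (3x3) and "t" (3): a world point X has camera coordinates R X + t. Camera axes: x right, y down, z forward; pixel columns grow to the right and rows downward; lengths in m; the calibration is good to about 2 mm. The wrist camera is an equidistant fisheye: a pixel r from the principal point sees the ray r / f radians off the axis. A picture is of the moment at which its call begins.
- robot.close_job(): hands the job in; it is judged then, once.
The state is a dict: "time": time; "joint_positions": joint angles; "qvel": joint speeds; "joint_torque": joint torques, N m; "tool_pos": TCP position; "ee_rot": TCP orientation; "wrist_force": force on the tool from outside, world axes, zero at the start; "wrist_torque": the same for the moment, N m; "width": finger opening in m; "finger_force": force on a finger pad.
Only numpy, scipy, OpenCV 4.12 (cv2) and the standard library are available. Lean on these libraries where they do the work, as an engineer would, in place of code of your own. Each camera call takes 0.05 s, during which the arm holds its last target. There are 200 camera calls.

## Working session

There is one attempt and no reset: what is moved stays moved. The work goes in short steps, Python scripts to look and compute and a shell command to move; the robot and the scene stay as the last step left them, time stands still between calls to the robot, and variables do not carry over. Pictures are saved under pics/ and viewed, at most 10 in all, crops included, and the job is handed in when it is done.

```bash
ls; mkdir -p pics; cat > h.py <<'E'
import numpy as np, cv2
from bench import robot, vision
def pts(s):
    v,u=np.mgrid[0:480,0:640]; z=s["z_map"]
    c=np.stack([(u-s["cx"])/s["fx"]*z,(v-s["cy"])/s["fy"]*z,z],-1)
    return (c-s["t"])@s["R"]   # world
def topix(s,P):
    c=s["R"]@np.array(P)+s["t"]; return s["fx"]*c[0]/c[2]+s["cx"], s["fy"]*c[1]/c[2]+s["cy"]
E
python3 - <<'E'
from h import *
o=robot.get_obs(); print(o)
for n in ("scene","side"):
    s=vision.snapshot(n); cv2.imwrite(f"pics/{n}0.png",s["color"][...,::-1]); print(n,s["fx"],s["fy"],s["cx"],s["cy"],-s["R"].T@s["t"],s["R"].round(2).tolist())
    np.savez(n+"0.npz",**s)
E
```

```text
pics
{'time': 0.0, 'joint_positions': array([ 1.03088631e+00,  8.79539820e-02,  1.37225525e+00,  1.24047698e-05,
        1.68357699e+00, -1.03139415e-01]), 'qvel': array([-0.00031391,  0.00148608,  0.00178967, -0.00075308,  0.00258175,
        0.00110256]), 'joint_torque': array([-5.93054792e-04, -3.40188432e+01, -3.02425504e+01,  7.17495452e-02,
        3.30845872e-02, -2.06522591e-04]), 'tool_pos': array([0.2323968 , 0.49788821, 0.20430422]), 'ee_rot': array([-3.13941201e+00, -2.38105991e-04,  2.70482318e+00]), 'wrist_force': array([-0.43560111, -0.68326187,  0.03243969]), 'wrist_torque': array([ 0.01919354, -0.05803454, -0.01632183]), 'finger_force': 0.0, 'width': 0.0937762856704492}
scene 446.21059533418435 446.21059533418435 313.4565185245537 233.76659257659588 [0.27826091 0.12807972 0.84410064] [[-0.65, -0.76, 0.0], [-0.68, 0.57, -0.46], [0.35, -0.3, -0.89]]
side 434.71425899295184 434.71425899295184 325.8455451778171 233.20526056430418 [0.44380857 0.73390673 0.47577913] [[-0.98, -0.18, -0.02], [-0.06, 0.43, -0.9], [0.17, -0.89, -0.43]]
```

View pics/scene0.png

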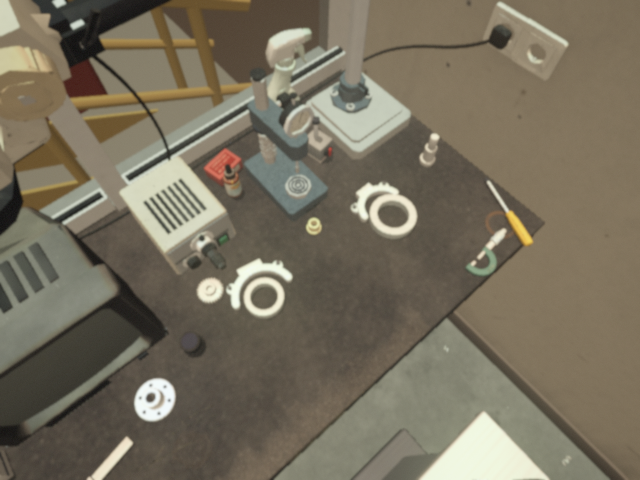

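View pics/side0.png

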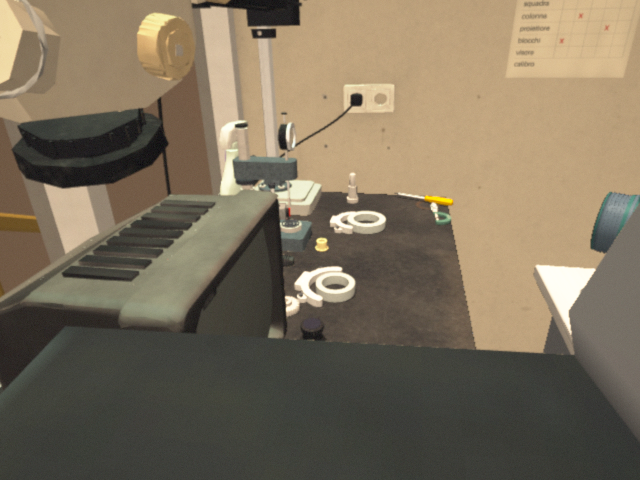

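The scene shows the left cradle around (262,285) holding the small ring, with its centre near (264,297). The right cradle, around (375,200), has the large ring in its mouth near (393,215). The bushing is at (314,226), the gear at (210,290), the loupe at (192,343) and the shaft at (429,150). The side view agrees with this.

```bash
cat >> h.py <<'E'
def circ(P,r=None,c0=None):
    from scipy.optimize import least_squares
    c0=P.mean(0) if c0 is None else c0
    f=(lambda p: np.hypot(*(P-p[:2]).T)-r) if r else (lambda p: np.hypot(*(P-p[:2]).T)-p[2])
    return least_squares(f,list(c0) if r else list(c0)+[.04],loss="soft_l1",f_scale=.001).x
E
python3 - <<'E'
from h import *
s=dict(np.load("scene0.npz")); W=pts(s)
g=s["color"].astype(int)
for n,(u,v) in dict(plate=(330,290),ringS=(264,281),ringS2=(248,305),ringL=(393,197),ringL2=(410,228),cr=(258,264),crS=(374,187),bush=(314,222),gear=(209,285),loupe=(190,338),shaft=(431,137)).items(): print(n,W[v,u].round(4),g[v,u])
m=(g.min(2)>150)
for (u0,v0,u1,v1) in [(222,250,298,325),(345,175,422,245)]:
    print('z hist',np.histogram(W[v0:v1,u0:u1,2][m[v0:v1,u0:u1]],bins=np.arange(-.01,.04,.003)))
c=cv2.resize(s["color"][170:330,215:425,::-1],None,fx=3.7,fy=3.7,interpolation=cv2.INTER_CUBIC); cv2.imwrite("pics/crop.png",c)
# tall things ahead
for x in np.arange(.35,.8,.05): print(round(x,2),[ (round(float(W[...,2][(abs(W[...,0]-x)<.025)&(abs(W[...,1]-y)<.025)].max(initial=-1)),2)) for y in np.arange(.4,-.36,-.05)])
E
```

```text
plate [ 0.4947 -0.0996 -0.0028] [87 79 68]
ringS [ 0.5866 -0.0063  0.0209] [240 237 213]
ringS2 [0.5668 0.0472 0.0222] [242 241 217]
ringL [ 0.5614 -0.3387  0.0204] [242 235 211]
ringL2 [ 0.4851 -0.3139  0.0165] [219 212 188]
cr [ 0.6257 -0.0201  0.0155] [244 250 231]
crS [ 0.6095 -0.3289  0.0135] [236 238 216]
bush [ 0.63   -0.1719  0.0079] [171 150 106]
gear [0.6517 0.081  0.016 ] [219 212 187]
loupe [0.5787 0.1661 0.0382] [80 75 76]
shaft [ 0.5952 -0.4738  0.0839] [212 204 180]
z hist (array([  0,   2,  36,  37,  10,  48,  75, 276, 469, 291, 359,  23,   0,
         0,   0,   0]), array([-0.01 , -0.007, -0.004, -0.001,  0.002,  0.005,  0.008,  0.011,
        0.014,  0.017,  0.02 ,  0.023,  0.026,  0.029,  0.032,  0.035,
        0.038]))
z hist (array([  0,   2,  23,  26,   4,  15,  65, 153, 323, 297, 508,  43,   0,
         0,   0,   0]), array([-0.01 , -0.007, -0.004, -0.001,  0.002,  0.005,  0.008,  0.011,
        0.014,  0.017,  0.02 ,  0.023,  0.026,  0.029,  0.032,  0.035,
        0.038]))
0.35 [-1.0, -1.0, -1.0, 0.0, 0.0, 0.0, 0.0, 0.0, 0.0, 0.0, 0.0, 0.0, 0.0, 0.0, 0.0, 0.01]
0.4 [-1.0, 0.0, 0.0, 0.0, 0.0, 0.0, 0.0, 0.0, 0.0, 0.0, 0.0, 0.0, 0.0, 0.0, 0.0, 0.0]
0.45 [0.0, 0.0, 0.0, 0.0, 0.0, 0.0, 0.0, 0.0, 0.0, 0.0, 0.0, 0.0, 0.0, 0.0, 0.0, 0.0]
0.5 [0.02, 0.01, 0.03, 0.03, 0.0, 0.0, 0.0, 0.0, 0.02, 0.0, 0.0, 0.0, 0.0, 0.02, 0.02, 0.02]
0.55 [0.0, 0.0, 0.03, 0.03, 0.04, 0.04, 0.0, 0.02, 0.02, 0.02, 0.0, 0.0, 0.0, 0.02, 0.02, 0.02]
0.6 [0.24, 0.28, 0.28, 0.28, 0.28, 0.04, 0.01, 0.02, 0.02, 0.02, 0.0, 0.02, 0.02, 0.02, 0.02, 0.02]
0.65 [0.07, 0.28, 0.28, 0.28, 0.28, 0.57, 0.57, 0.09, 0.02, 0.02, 0.0, 0.04, 0.04, 0.04, 0.02, 0.0]
0.7 [-1.0, 0.27, 0.28, 0.28, 0.45, 0.58, 0.59, 0.57, 0.12, 0.07, 0.0, 0.28, 0.31, 0.04, 0.0, 0.05]
0.75 [-1.0, -1.0, 0.28, 0.38, 0.47, 0.49, 0.59, 0.55, 0.54, 0.53, 0.0, 0.21, 0.21, 0.04, 0.11, 0.05]
```

View pics/crop.png

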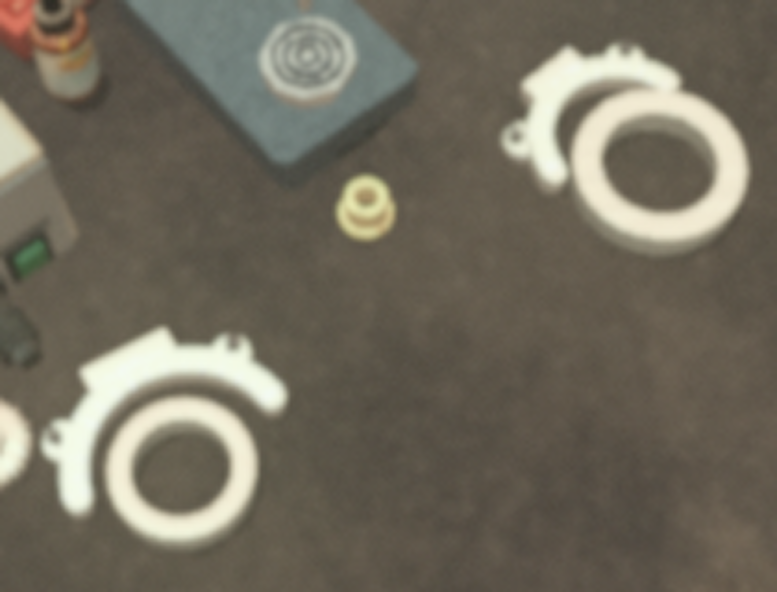

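```bash
cat >> h.py <<'E'
def plane(s,u,v,z):
    d=np.stack([(u-s["cx"])/s["fx"],(v-s["cy"])/s["fy"],np.ones_like(u,float)],-1)@s["R"]; C=-s["R"].T@s["t"]
    return (C+d*((z-C[2])/d[...,2])[...,None])[...,:2]
def ring(s,c0,r,ri,thr=229):
    """ring top centre: bright, ring-coloured pixels at top height; fit inner&outer circle edges"""
    k=4; img=cv2.resize(s["color"],None,fx=k,fy=k,interpolation=cv2.INTER_CUBIC).astype(float)
    v,u=np.mgrid[0:480*k,0:640*k]; P=plane(s,(u+.5)/k-.5,(v+.5)/k-.5,.022)
    ratio=img[...,2]/img[...,0]; c=np.array(c0)
    m0=(img[...,0]>thr)&(ratio<.925)
    for _ in range(8):
        d=np.hypot(*np.moveaxis(P-c,-1,0)); m=m0&(d<r+.006)&(d>ri-.006)
        Q=P[m]; a=np.arctan2(*(Q-c).T[::-1]); rr=d[m]
        # centroid over angle bins: mean radius-mid deviation per bin
        b=((a+np.pi)/(2*np.pi)*72).astype(int)%72
        A=[];y=[]
        for i in range(72):
            q=rr[b==i]
            if len(q)>5: t=(i+.5)/72*2*np.pi-np.pi; A.append([np.cos(t),np.sin(t),1]); y.append((np.percentile(q,2)+np.percentile(q,98))/2)
        x=np.linalg.lstsq(np.array(A),np.array(y),rcond=None)[0]; c=c+x[:2]
    return c,x[2],len(y)
def cradle(s,c0,r,thr=.912,lim=(-2.,2.)):
    k=4; img=cv2.resize(s["color"],None,fx=k,fy=k,interpolation=cv2.INTER_CUBIC).astype(float)
    v,u=np.mgrid[0:480*k,0:640*k]; P=plane(s,(u+.5)/k-.5,(v+.5)/k-.5,.016); c=np.array(c0)
    m0=(img[...,2]/img[...,0]>thr)&(img.min(2)>195)
    for _ in range(10):
        D=P-c; d=np.hypot(D[...,0],D[...,1]); m=m0&(d<r+.012)&(d>r-.006)
        a=np.arctan2(D[...,1],D[...,0])[m]; rr=d[m]; Q=P[m]; E=[];B=[]
        for t in np.arange(lim[0],lim[1],.05):
            q=abs(a-t)<.025
            if q.sum()>15: R=np.percentile(rr[q],2); E.append(c+R*np.array([np.cos(t),np.sin(t)])); B.append(t)
        E=np.array(E); c=circ(E,r,c); 
    res=np.hypot(*(E-c).T)-r
    return c,np.std(res),min(B),max(B),len(B),circ(E)
E
python3 - <<'E'
from h import *
s=dict(np.load("scene0.npz"))
print(ring(s,(.555,.01),.039,.027)); print(ring(s,(.525,-.32),.05,.034))
W=pts(s);g=s["color"]
for c0,r in (((.555,.01),.039),((.525,-.32),.05)):
    m=(W[...,2]>.019)&(np.hypot(W[...,0]-c0[0],W[...,1]-c0[1])<r+.012)&(g[...,0]>228); print("depth",W[m].mean(0))
print(cradle(s,(.56,.01),.0515)); print(cradle(s,(.56,-.32),.0405))
E
```

```text
(array([0.56220895, 0.01328341]), np.float64(0.03264196726002695), 72)
(array([ 0.5320075 , -0.30838918]), np.float64(0.04186465066400592), 72)
depth [0.56166765 0.01327903 0.02092112]
depth [ 0.53153389 -0.30808893  0.02097561]
(array([0.5659195 , 0.00894898]), np.float64(0.00039612422965349374), np.float64(-1.6499999999999997), np.float64(1.300000000000003), 60, array([0.56520528, 0.00908556, 0.05207578]))
(array([ 0.56248171, -0.307889  ]), np.float64(0.0006313860643992995), np.float64(-1.3999999999999995), np.float64(1.500000000000003), 59, array([ 0.56134885, -0.30796848,  0.04139333]))
```

The crop gives clean fits. The large cradle is at (0.566,0.009) with yaw about -0.17, and the small ring lies in it at (0.562,0.013). The small cradle is at (0.562,-0.308) with yaw about 0.05, and the large ring is in its mouth at (0.532,-0.308). I'll turn the tool to yaw π, so that tool x = -X, y = +Y and z = -Z, shut the fingers and approach.

```bash
python3 -m crank '[[1,[0,0,0],[0,0,-8.4]],[1,[0,0,0],[0,0,-8.4]],[1,[0,0,0],[0,0,-8.2]],[1,[-0.02,-0.045,0],[0,0,0]],[1,[-0.02,-0.045,0],[0,0,0]],[1,[-0.02,-0.045,0],[0,0,0]],[1,[-0.02,-0.045,0],[0,0,0]],[1,[-0.02,-0.045,0],[0,0,0]]]'
python3 -m crank '[[1,[-0.02,-0.045,0],[0,0,0]],[1,[-0.02,-0.045,0],[0,0,0]],[1,[-0.02,-0.045,0],[0,0,0]],[1,[-0.03,-0.03,0],[0,0,0]],[1,[-0.03,-0.03,0],[0,0,0]],[1,[-0.03,-0.03,0],[0,0,0]],[1,[-0.02,0,0.03],[0,0,0]],[1,[0,0,0],[0,0,0]]]'
```

```text
time: 0.9
tool_pos: [0.3326, 0.2715, 0.205]
ee_rot: [-3.141, -0.0, -3.141]
wrist_force: [1.6, 0.0, -0.5]
width: 0.0335
finger_force: 0.0
time: 1.7
tool_pos: [0.5015, 0.0471, 0.1705]
ee_rot: [3.141, -0.009, 3.139]
wrist_force: [0.5, -0.2, -0.6]
width: 0.0003
finger_force: 0.0
```

```bash
python3 -m crank '[[1,[-0.03,-0.017,0.02],[0,0,0]],[1,[-0.028,-0.017,0.03],[0,0,0]],[1,[0,0,0.04],[0,0,0]],[1,[0,0,0.04],[0,0,0]],[1,[0,0,0],[0,0,0]],[1,[0,0,0],[0,0,0]]]'
python3 - <<'E'
from h import *
s=vision.snapshot("scene"); cv2.imwrite("pics/a.png",cv2.resize(s["color"][190:330,190:390,::-1],None,fx=3.5,fy=3.5,interpolation=cv2.INTER_CUBIC))
E
```

```text
time: 2.3
tool_pos: [0.5598, 0.0148, 0.046]
ee_rot: [3.141, -0.001, -3.141]
wrist_force: [0.2, 0.7, 0.3]
width: 0.0002
finger_force: 0.0
```

View pics/a.png

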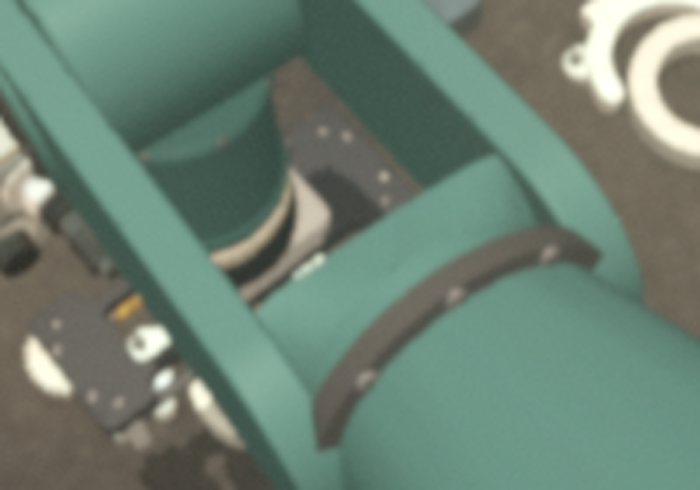

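The arm hides its own fingertips in this view; only the right cradle at the upper right is visible. The bore margin is 12 mm, so I'll go down and tow the small ring out to park at about (0.42,0.15).

```bash
python3 -m crank '[[1,[0,0.0,0.02],[0,0,0]],[1,[0,0,0.012],[0,0,0]],[1,[0,0,0.007],[0,0,0]],[1,[0,0,0],[0,0,0]],[1,[0,0,0],[0,0,0]]]'
python3 -m crank '[[1,[0.01,0.002,0],[0,0,0]],[1,[0.01,0.002,0],[0,0,0]],[1,[0.01,0.002,0],[0,0,0]],[1,[0.012,0.002,0],[0,0,0]]]'
```

```text
time: 2.85
tool_pos: [0.561, 0.0142, 0.0073]
ee_rot: [-3.142, 0.001, 3.141]
wrist_force: [0.7, -0.5, 0.1]
width: 0.0006
finger_force: 0.0
time: 3.25
tool_pos: [0.5187, 0.0223, 0.0074]
ee_rot: [-3.141, 0.003, 3.141]
wrist_force: [3.3, -1.2, 1.4]
width: 0.0009
finger_force: 1.6
```

Contact force of about 3 N, so the ring is being towed.

```bash
python3 -m crank '[[1,[0.015,0.0025,0],[0,0,0]],[1,[0.015,0.0025,0],[0,0,0]],[1,[0.015,0.0025,0],[0,0,0]],[1,[0.015,0.0025,0],[0,0,0]],[1,[0.015,0.003,0],[0,0,0]],[1,[0.015,0.003,0],[0,0,0]],[1,[0.015,0.008,0],[0,0,0]],[1,[0.005,0.015,0],[0,0,0]]]'
python3 -m crank '[[1,[0,0.018,0],[0,0,0]],[1,[0,0.018,0],[0,0,0]],[1,[0,0.018,0],[0,0,0]],[1,[0,0.018,0],[0,0,0]],[1,[0,0.014,0],[0,0,0]],[1,[0,0.01,0],[0,0,0]],[1,[0,0,0],[0,0,0]]]'
python3 -m crank '[[1,[0,-0.01,0],[0,0,0]],[1,[0,0,-0.02],[0,0,0]],[1,[0,0,-0.04],[0,0,0]],[1,[0,-0.03,-0.03],[0,0,0]],[1,[0,-0.05,0],[0,0,0]],[1,[0,-0.05,0],[0,0,0]],[1,[0,-0.05,0],[0,0,0]],[1,[0,-0.05,0],[0,0,0]]]'
```

```text
time: 4.05
tool_pos: [0.407, 0.0604, 0.0069]
ee_rot: [-3.139, 0.001, 3.14]
wrist_force: [1.9, -3.2, 2.1]
width: 0.0005
finger_force: 2.3
time: 4.75
tool_pos: [0.4073, 0.1582, 0.0062]
ee_rot: [3.141, -0.001, -3.141]
wrist_force: [0.0, -0.5, -0.2]
width: 0.0005
finger_force: 0.0
time: 5.55
tool_pos: [0.4072, -0.0851, 0.0964]
ee_rot: [3.141, 0.0, 3.14]
wrist_force: [0.6, -1.1, -0.4]
width: 0.0005
finger_force: 0.0
```

```bash
python3 -m crank '[[1,[-0.02,-0.044,0],[0,0,0]],[1,[-0.02,-0.044,0],[0,0,0]],[1,[-0.02,-0.044,0],[0,0,0]],[1,[-0.02,-0.044,0],[0,0,0]],[1,[-0.02,-0.044,0],[0,0,0]],[1,[-0.02,0,0],[0,0,0]],[1,[0,0,0],[0,0,0]]]'
python3 - <<'E'
from h import *
s=vision.snapshot("scene"); np.savez("s1.npz",**s); 
print(ring(s,(.42,.145),.039,.027)); print(robot.get_obs()["tool_pos"]); print(cradle(s,(.565,.009),.0515))
w=vision.snapshot("wrist"); cv2.imwrite("pics/w.png",w["color"][...,::-1])
E
```

```text
time: 6.25
tool_pos: [0.5282, -0.3046, 0.0951]
ee_rot: [3.14, -0.001, 3.139]
wrist_force: [0.2, 0.3, 0.9]
width: 0.0009
finger_force: 0.0
(array([0.40724494, 0.14520287]), np.float64(0.03268138665503554), 72)
[ 0.52728859 -0.30355141  0.09533042]
(array([0.56519359, 0.00915128]), np.float64(0.0003920476974725205), np.float64(-1.6499999999999997), np.float64(1.300000000000003), 60, array([0.56499332, 0.00919236, 0.05166271]))
```

View pics/w.png

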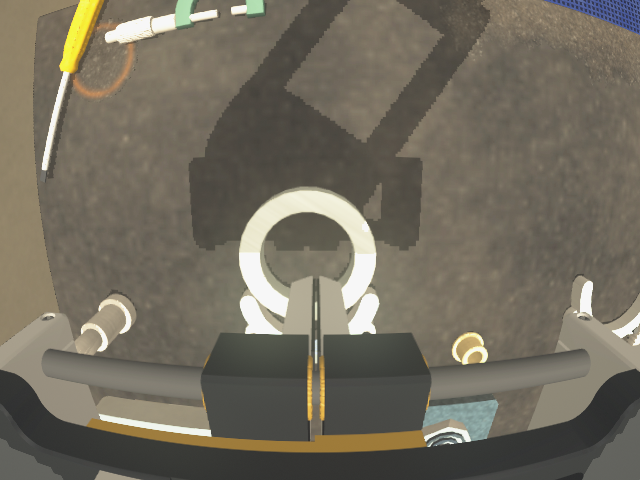

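The wrist view shows the shut fingers at (316,285) over the large ring's bore, centred laterally, with the shaft at (110,320) clear of the gripper. I'll go down and tow the large ring out.

```bash
python3 -m crank '[[1,[0,0,0.04],[0,0,0]],[1,[0,0,0.03],[0,0,0]],[1,[0,0,0.012],[0,0,0]],[1,[0,0,0.007],[0,0,0]],[1,[0,0,0],[0,0,0]],[1,[0.008,0,0],[0,0,0]],[1,[0.01,0,0],[0,0,0]],[1,[0.01,0,0],[0,0,0]]]'
python3 -m crank '[[1,[0.012,0,0],[0,0,0]],[1,[0.015,0,0],[0,0,0]],[1,[0.015,0,0],[0,0,0]],[1,[0.015,0,0],[0,0,0]],[1,[0.012,0.004,0],[0,0,0]],[1,[0.006,0.01,0],[0,0,0]],[1,[0,0.015,0],[0,0,0]],[1,[0,0.018,0],[0,0,0]]]'
```

```text
time: 7.15
tool_pos: [0.5017, -0.3038, 0.0095]
ee_rot: [-3.139, 0.006, 3.141]
wrist_force: [3.6, -1.3, 0.4]
width: 0.0004
finger_force: 1.9
time: 7.95
tool_pos: [0.4246, -0.2562, 0.0079]
ee_rot: [-3.139, -0.0, 3.14]
wrist_force: [2.4, -5.6, 2.5]
width: 0.0005
finger_force: 5.8
```

```bash
python3 -m crank '[[1,[-0.002,0.018,0],[0,0,0]],[1,[-0.002,0.018,0],[0,0,0]],[1,[-0.002,0.018,0],[0,0,0]],[1,[-0.002,0.018,0],[0,0,0]],[1,[-0.002,0.018,0],[0,0,0]],[1,[-0.002,0.018,0],[0,0,0]],[1,[-0.002,0.018,0],[0,0,0]],[1,[0,0.018,0],[0,0,0]]]'
python3 -m crank '[[1,[0,0.018,0],[0,0,0]],[1,[0,0.018,0],[0,0,0]],[1,[0,0.018,0],[0,0,0]],[1,[0,0.018,0],[0,0,0]],[1,[0,0.018,0],[0,0,0]],[1,[0,0.018,0],[0,0,0]],[1,[0,0.018,0],[0,0,0]],[1,[0,0.012,0],[0,0,0]]]'
```

```text
time: 8.75
tool_pos: [0.4385, -0.112, 0.0079]
ee_rot: [-3.138, -0.002, -3.141]
wrist_force: [1.2, -6.8, 3.7]
width: 0.0003
finger_force: 3.0
time: 9.55
tool_pos: [0.438, 0.026, 0.0076]
ee_rot: [-3.138, -0.002, -3.14]
wrist_force: [-0.3, -7.2, 4.6]
width: 0.0004
finger_force: 3.5
```

```bash
python3 -m crank '[[1,[0,0.012,0],[0,0,0]],[1,[0,0.009,0],[0,0,0]],[1,[0,0.005,0],[0,0,0]],[1,[0,0,0],[0,0,0]],[1,[0,-0.01,0],[0,0,0]],[1,[0,-0.01,0],[0,0,0]],[1,[0,0,0],[0,0,0]]]'
python3 - <<'E'
from h import *
w=vision.snapshot("wrist"); cv2.imwrite("pics/w2.png",w["color"][...,::-1]); s=vision.snapshot("side"); np.savez("side2.npz",**s); 
cv2.imwrite("pics/both.png",np.vstack([cv2.resize(w["color"],(400,300)),cv2.resize(s["color"][220:340,240:400],(400,300))])[...,::-1])
print(robot.get_obs()["tool_pos"])
try: print(ring(s,(.44,.031),.05,.034))
except Exception as e: print(e)
E
```

```text
time: 10.25
tool_pos: [0.4384, 0.0315, 0.0066]
ee_rot: [3.141, -0.002, 3.139]
wrist_force: [-0.3, 0.6, 1.0]
width: 0.0007
finger_force: 0.0
[0.43885844 0.03207758 0.00696944]
(array([0.43367869, 0.03424238]), np.float64(0.04510957793661291), 32)
```

View pics/both.png

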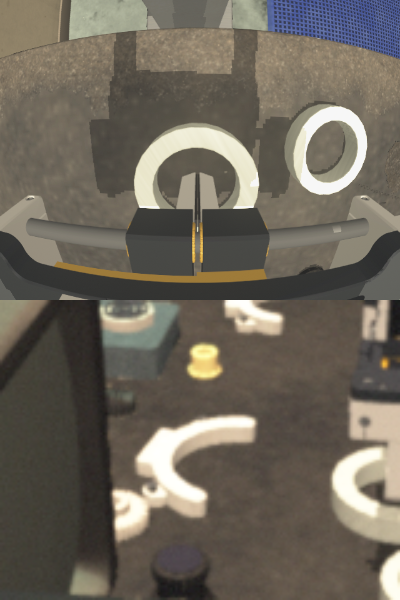

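The fingers are centred in the large ring's bore, at (197,190) in the upper half. The parked small ring at (325,150) is clear and the large cradle is empty. Now I'll push the large ring in.

```bash
python3 -m crank '[[1,[-0.012,-0.002,0],[0,0,0]],[1,[-0.01,-0.0015,0],[0,0,0]],[1,[-0.01,-0.0015,0],[0,0,0]],[1,[-0.015,-0.0023,0],[0,0,0]],[1,[-0.015,-0.0023,0],[0,0,0]],[1,[-0.015,-0.0023,0],[0,0,0]],[1,[-0.015,-0.0023,0],[0,0,0]],[1,[-0.012,-0.002,0],[0,0,0]]]'
python3 -m crank '[[1,[-0.01,-0.0016,0],[0,0,0]],[1,[-0.008,-0.0013,0],[0,0,0]],[1,[-0.006,-0.001,0],[0,0,0]],[1,[-0.004,-0.0007,0],[0,0,0]],[1,[-0.003,-0.0005,0],[0,0,0]],[1,[-0.003,-0.0005,0],[0,0,0]],[1,[0,0,0],[0,0,0]]]'
```

```text
time: 11.15
tool_pos: [0.5429, 0.0164, 0.0069]
ee_rot: [3.141, -0.005, 3.141]
wrist_force: [-6.8, 0.7, 4.0]
width: 0.0008
finger_force: 3.4
time: 11.85
tool_pos: [0.5766, 0.0108, 0.0069]
ee_rot: [3.141, -0.004, 3.141]
wrist_force: [-4.8, 0.7, 2.3]
width: 0.0005
finger_force: 2.6
```

```bash
for i in 1; do python3 -m crank '[[1,[-0.003,-0.0005,0],[0,0,0]],[1,[-0.003,-0.0005,0],[0,0,0]],[1,[-0.002,0,0],[0,0,0]],[1,[0,0,0],[0,0,0]]]'; done
python3 -m crank '[[1,[-0.002,-0.0003,0],[0,0,0]],[1,[-0.002,-0.0003,0],[0,0,0]],[1,[0,0,0],[0,0,0]]]'
```

```text
time: 12.25
tool_pos: [0.5845, 0.0098, 0.0069]
ee_rot: [3.141, -0.005, 3.141]
wrist_force: [-5.1, 1.4, 2.2]
width: 0.0004
finger_force: 2.8
time: 12.55
tool_pos: [0.5884, 0.0092, 0.007]
ee_rot: [3.141, -0.005, 3.141]
wrist_force: [-5.4, 0.5, 3.3]
width: 0.0002
finger_force: 2.8
```

```bash
python3 -m crank '[[1,[-0.002,0,0],[0,0,0]],[1,[0,0,0],[0,0,0]]]'
python3 -m crank '[[1,[-0.002,0,0],[0,0,0]],[1,[0,0,0],[0,0,0]]]'
```

```text
time: 12.75
tool_pos: [0.5903, 0.0091, 0.007]
ee_rot: [3.141, -0.005, 3.141]
wrist_force: [-5.5, -0.6, 4.2]
width: 0.0008
finger_force: 2.9
time: 12.95
tool_pos: [0.5908, 0.0091, 0.0068]
ee_rot: [3.141, -0.008, 3.141]
wrist_force: [-9.6, -0.1, 6.4]
width: 0.0004
finger_force: 4.6
```

The force rose with the tool stopped, so the large ring has reached the back of its cradle. Backing off and going for the small ring.

```bash
python3 -m crank '[[1,[0.016,0,0],[0,0,0]],[1,[0.002,0,0],[0,0,0]],[1,[0,0,-0.02],[0,0,0]],[1,[0,0,-0.04],[0,0,0]],[1,[0.035,0.02,-0.01],[0,0,0]],[1,[0.036,0.032,0],[0,0,0]],[1,[0.036,0.032,0],[0,0,0]],[1,[0.034,0.03,0],[0,0,0]]]'
python3 -m crank '[[1,[0.01,0.022,0],[0,0,0]],[1,[0,0,0],[0,0,0]],[1,[0,0,0],[0,0,0]]]'
python3 - <<'E'
from h import *
print(robot.get_obs()["tool_pos"])
w=vision.snapshot("wrist"); cv2.imwrite("pics/w3.png",w["color"][...,::-1]); s=vision.snapshot("scene"); np.savez("s3.npz",**s)
print(ring(s,(.565,.009),.05,.034))
cv2.imwrite("pics/both3.png",np.hstack([cv2.resize(w["color"],(400,300)),cv2.resize(s["color"][200:350,200:400],(400,300))])[...,::-1])
E
```

```text
time: 13.75
tool_pos: [0.4344, 0.1241, 0.0779]
ee_rot: [3.141, 0.002, 3.14]
wrist_force: [-0.6, 0.5, -0.1]
width: 0.0004
finger_force: 0.0
time: 14.05
tool_pos: [0.4257, 0.1451, 0.0779]
ee_rot: [-3.141, 0.002, -3.141]
wrist_force: [0.2, -0.0, -0.6]
width: 0.0007
finger_force: 0.0
[0.42566128 0.14505142 0.077913  ]
(array([0.56663293, 0.00818137]), np.float64(0.041468117384500756), 49)
```

View pics/both3.png

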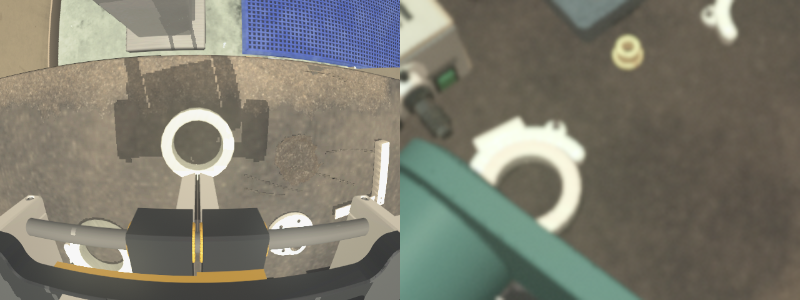

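The right half shows the large ring seated in its cradle (fit 1–2 mm from the cradle origin). The left half shows the fingers at (197,190), with the small ring's bore 19 mm further towards the robot, at (197,143).

```bash
python3 -m crank '[[1,[0.019,0,0],[0,0,0]],[1,[0,0,0.035],[0,0,0]],[1,[0,0,0.02],[0,0,0]],[1,[0,0,0.01],[0,0,0]],[1,[0,0,0.006],[0,0,0]],[1,[0,0,0],[0,0,0]],[1,[0,-0.007,0],[0,0,0]],[1,[0,-0.008,0],[0,0,0]]]'
python3 - <<'E'
from h import *
print(cradle(dict(np.load("s3.npz")),(.562,-.308),.0405))
E
```

```text
time: 14.95
tool_pos: [0.4067, 0.13, 0.0076]
ee_rot: [3.14, 0.002, 3.141]
wrist_force: [0.6, 1.1, 0.5]
width: 0.0005
finger_force: 1.0
(array([ 0.5620416 , -0.30782951]), np.float64(0.0005996704106288194), np.float64(-1.3999999999999995), np.float64(1.500000000000003), 59, array([ 0.56139517, -0.30786641,  0.0410099 ]))
```

```bash
python3 -m crank '[[1,[-0.003,-0.014,0],[0,0,0]],[1,[-0.003,-0.018,0],[0,0,0]],[1,[-0.003,-0.018,0],[0,0,0]],[1,[-0.003,-0.018,0],[0,0,0]],[1,[-0.003,-0.018,0],[0,0,0]],[1,[-0.003,-0.018,0],[0,0,0]],[1,[-0.003,-0.018,0],[0,0,0]],[1,[-0.003,-0.018,0],[0,0,0]]]'
python3 -m crank '[[1,[-0.003,-0.018,0],[0,0,0]],[1,[-0.003,-0.018,0],[0,0,0]],[1,[-0.003,-0.018,0],[0,0,0]],[1,[-0.003,-0.018,0],[0,0,0]],[1,[-0.003,-0.018,0],[0,0,0]],[1,[-0.003,-0.018,0],[0,0,0]],[1,[-0.001,-0.018,0],[0,0,0]],[1,[0,-0.018,0],[0,0,0]]]'
python3 -m crank '[[1,[0,-0.018,0],[0,0,0]],[1,[0,-0.018,0],[0,0,0]],[1,[0,-0.018,0],[0,0,0]],[1,[0,-0.018,0],[0,0,0]],[1,[0,-0.018,0],[0,0,0]],[1,[0,-0.018,0],[0,0,0]],[1,[0,-0.018,0],[0,0,0]],[1,[0,-0.018,0],[0,0,0]]]'
```

```text
time: 15.75
tool_pos: [0.4299, -0.0105, 0.0075]
ee_rot: [3.14, 0.002, 3.141]
wrist_force: [-0.3, 2.8, 1.3]
width: 0.0003
finger_force: 1.4
time: 16.55
tool_pos: [0.4488, -0.1546, 0.0075]
ee_rot: [3.14, 0.002, 3.141]
wrist_force: [-0.2, 2.9, 0.5]
width: 0.0003
finger_force: 1.5
time: 17.35
tool_pos: [0.4484, -0.2993, 0.0068]
ee_rot: [3.141, 0.001, 3.141]
wrist_force: [0.4, 4.6, 3.2]
width: 0.0008
finger_force: 2.1
```

```bash
python3 -m crank '[[1,[0,-0.012,0],[0,0,0]],[1,[0,-0.009,0],[0,0,0]],[1,[0,-0.006,0],[0,0,0]],[1,[0,0,0],[0,0,0]],[1,[0,0.013,0],[0,0,0]],[1,[0,0,0],[0,0,0]]]'
python3 - <<'E'
from h import *
print(robot.get_obs()["tool_pos"])
w=vision.snapshot("wrist"); s=vision.snapshot("scene")
print(ring(s,(.565,.009),.05,.034)); print(ring(s,(.45,-.314),.039,.027))
cv2.imwrite("pics/both4.png",np.hstack([cv2.resize(w["color"],(400,300)),cv2.resize(s["color"][150:300,250:450],(400,300))])[...,::-1])
E
```

```text
time: 17.95
tool_pos: [0.4479, -0.3105, 0.0059]
ee_rot: [3.141, -0.001, -3.141]
wrist_force: [0.1, 0.5, -0.4]
width: 0.0007
finger_force: 0.0
[ 0.44792222 -0.31046717  0.00590254]
(array([0.56639529, 0.00906881]), np.float64(0.04195313410828028), 72)Traceback (most recent call last):
  File "<stdin>", line 4, in <module>
  File "h.py", line 32, in ring
    x=np.linalg.lstsq(np.array(A),np.array(y),rcond=None)[0]; c=c+x[:2]
      ~~~~~~~~~~~~~~~^^^^^^^^^^^^^^^^^^^^^^^^^^^^^^^^^^^^
    _assert_2d(a, b)
    ~~~~~~~~~~^^^^^^
    raise LinAlgError('%d-dimensional array given. Array must be '
            'two-dimensional' % a.ndim)
numpy.linalg.LinAlgError: 1-dimensional array given. Array must be two-dimensional
```

```bash
python3 -m crank '[[1,[-0.008,0,0],[0,0,0]],[1,[-0.01,0,0],[0,0,0]],[1,[-0.013,0.0005,0],[0,0,0]],[1,[-0.015,0.0005,0],[0,0,0]],[1,[-0.015,0.0005,0],[0,0,0]],[1,[-0.015,0.0005,0],[0,0,0]],[1,[-0.015,0.0005,0],[0,0,0]],[1,[-0.012,0,0],[0,0,0]]]'
python3 -m crank '[[1,[-0.008,0,0],[0,0,0]],[1,[-0.006,0,0],[0,0,0]],[1,[-0.004,0,0],[0,0,0]],[1,[-0.003,0,0],[0,0,0]],[1,[0,0,0],[0,0,0]]]'
python3 -m crank '[[1,[-0.002,0,0],[0,0,0]],[1,[-0.002,0,0],[0,0,0]],[1,[0,0,0],[0,0,0]]]'
```

```text
time: 18.85
tool_pos: [0.5525, -0.3096, 0.0064]
ee_rot: [3.142, -0.001, -3.142]
wrist_force: [-4.2, 0.8, 2.8]
width: 0.0004
finger_force: 1.9
time: 19.35
tool_pos: [0.5727, -0.3097, 0.0064]
ee_rot: [3.141, 0.001, 3.141]
wrist_force: [-2.2, -0.3, 1.0]
width: 0.0004
finger_force: 0.9
time: 19.65
tool_pos: [0.5765, -0.3097, 0.0064]
ee_rot: [3.142, 0.0, 3.141]
wrist_force: [-2.2, -0.4, 1.9]
width: 0.0006
finger_force: 1.3
```

```bash
python3 -m crank '[[1,[-0.002,0,0],[0,0,0]],[1,[0,0,0],[0,0,0]]]'
python3 -m crank '[[1,[-0.0015,0,0],[0,0,0]],[1,[0,0,0],[0,0,0]]]'
python3 -m crank '[[1,[-0.001,0,0],[0,0,0]],[1,[0,0,0],[0,0,0]]]'
```

```text
time: 19.85
tool_pos: [0.5779, -0.3095, 0.0063]
ee_rot: [3.141, -0.001, 3.141]
wrist_force: [-4.2, 0.4, 1.6]
width: 0.0003
finger_force: 2.3
time: 20.05
tool_pos: [0.5783, -0.3095, 0.0063]
ee_rot: [3.141, -0.004, 3.141]
wrist_force: [-7.4, 0.9, 3.8]
width: 0.0008
finger_force: 3.7
time: 20.25
tool_pos: [0.5784, -0.3095, 0.0063]
ee_rot: [3.141, -0.006, 3.141]
wrist_force: [-9.6, 1.6, 3.9]
width: 0.0004
finger_force: 4.6
```

The small ring has stopped against the back of its cradle. Backing off, lifting, retreating and checking.

```bash
python3 -m crank '[[1,[0.014,0,0],[0,0,0]],[1,[0.002,0,0],[0,0,0]],[1,[0,0,-0.02],[0,0,0]],[1,[0,0,-0.04],[0,0,0]],[1,[0.03,0,-0.04],[0,0,0]],[1,[0.04,0.02,-0.02],[0,0,0]],[1,[0.045,0.02,0],[0,0,0]],[1,[0.045,0.02,0],[0,0,0]]]'
python3 -m crank '[[1,[0.04,0.02,0],[0,0,0]],[1,[0,0.02,0],[0,0,0]],[1,[0,0,0],[0,0,0]]]'
python3 - <<'E'
from h import *
w=vision.snapshot("wrist"); s=vision.snapshot("scene")
cv2.imwrite("pics/end.png",cv2.resize(s["color"][120:360,180:500],(800,600))[...,::-1])
for a in (((.565,.009),.05,.034),((.563,-.308),.039,.027)):
    try: print(ring(s,*a))
    except Exception as e: print("no")
print(cradle(s,(.562,-.308),.0405)[0],cradle(s,(.565,.009),.0515)[0])
E
```

```text
time: 21.05
tool_pos: [0.4054, -0.2496, 0.1281]
ee_rot: [-3.139, 0.005, -3.141]
wrist_force: [-0.0, -0.4, -0.2]
width: 0.0003
finger_force: 0.0
time: 21.35
tool_pos: [0.3653, -0.2083, 0.1272]
ee_rot: [-3.141, 0.004, -3.141]
wrist_force: [0.6, 0.2, 0.6]
width: 0.0005
finger_force: 0.0
(array([0.56653664, 0.00906754]), np.float64(0.042005228314237864), 72)
(array([ 0.56412136, -0.30896022]), np.float64(0.03435056212161199), 72)
[ 0.56326219 -0.3096699 ] [0.56523518 0.0086806 ]
```

View pics/end.png

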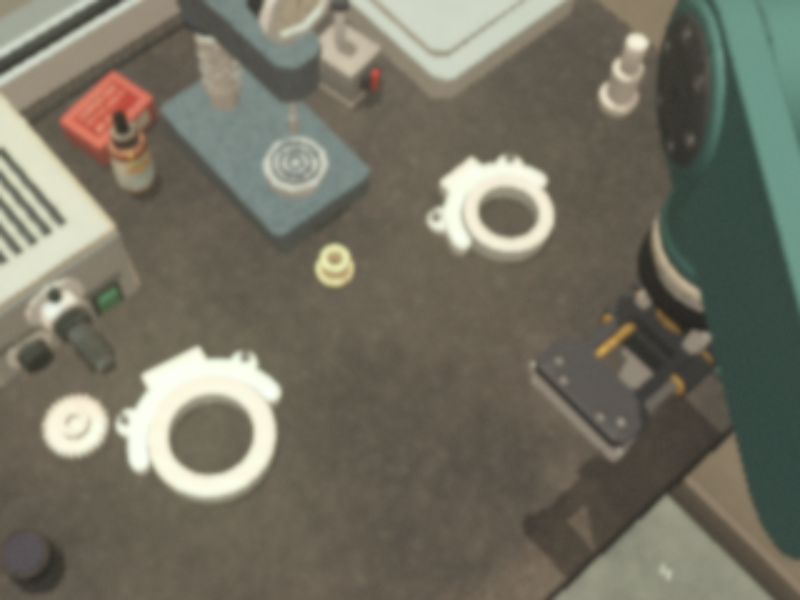

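The final picture shows the large ring seated in the left cradle (212,435) and the small ring in the right cradle (508,212). Both fits are within about 2.5 mm of home, the bystanders are where they were, and the arm is clear.

```bash
python3 -c "
from bench import robot; print(robot.close_job())"
```

```text
the job is handed in; nothing more can be done
None
```

I swapped the rings and handed the job in at about 21 s: each ring is against the back of its own cradle and measures within about 2.5 mm of its centre, the bystanders look unmoved, the arm is clear, and no verdict was returned.

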